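# Brush out a filter bowl and hang the brush back

### The arm

A 7-joint arm with a two-finger parallel gripper is mounted at the origin on the work surface. World frame = base frame: x ahead of the robot, y to its left, z up, the work surface at z = 0. Lengths are in m, angles in rad, forces in N, time in s.
With the tool pointing down it reaches from about 0.425 to 0.875 m from the base axis. Payload 4.7 kg.
Tool frame: the origin (TCP) lies at the very end of the fingers, on their centre line; the grasp point (between the pads) lies 19 mm behind it; z points along the fingers, y is the direction in which the jaws open and shut (so a half turn about z gives the same grasp; the last joint's range is limited). The gripper opens to 87 mm and grips with 3 to 60 N. Pads are 19 mm wide; open, the fingers measure 117 mm over their backs; the gripper's body (75 mm by 190 mm) begins 51 mm behind the grasp point.
Start: joints at [-1.182, 0.321, -0.07, 1.45, 0.023, 1.371, -0.057], TCP at [0.238, 0.605, 0.223] pointing down, gripper open.
Joint ranges: [-2.86, 2.86], [-0.3, 2.09], [-1.38, 1.24], [0.06, 2.45], [-1.56, 4.7], [0.09, 2.05], [-2.69, 2.69]. Speed limits (rad/s): [2.57, 2.57, 3.14, 3.14, 3.14, 3.14, 3.14].

### API

Orientations are given as a rotation vector (axis times angle).
In Python, from bench import ctrl gives the robot as it stands. The module is installed in compiled form; this text tells all that it offers.
- The arm moves only by the tool move_arm, never from a script. Its arguments are lists of equal length, an entry for each row: "dp": the shift along the tool's x, y, z in units of 30 mm (1.0 is 30 mm), a list of three; "turn": the turn about the tool's z in units of 5 degrees (1.0 is 5 degrees); "jaw": the opening, from -1 (shut) to 1 (fully open). A call has 1 to 5 rows; each row is the pose to reach, as a shift and turn from the pose commanded when the call began, along the tool's axes at that moment; what a row does not reach only later rows make up. A row lasts 1/10 s, in which the tool goes at most 50 mm and 8.59 degrees, less where a joint would pass 70% of its speed; a pose out of reach is approached as far as the arm can. A call with a gripper value outside its range is refused whole. The fingers move at their own pace and stop on an object; "grip_force" is the grip in N (left out, the last holds). Time passes only in rows, so rows that repeat a pose let the fingers close. It gives the time, the measured TCP pose, the force and the opening at its end, in the units of the state.
- ctrl.get_state(): the state, without advancing time (a new reading comes with each control period).
- ctrl.get_image(name): name is "scene" or "top"; returns the picture (400x640x3 uint8, red, green, blue); there is no depth.
- ctrl.camera_info(name): a dict with "intrinsics" (3x3 intrinsics, pixels), "extrinsics" (4x4, takes a point from world to camera coordinates). Camera axes: x right, y up, looking along -z (the intrinsics and any distortion apply to the point x, -y, -z); pixel columns grow to the right and rows downward; lengths in m; the calibration is good to about 2 mm. A picture is of the moment at which its call begins. camera_info takes no time and is no camera call.
- ctrl.close_job(): hands the job in, once; it reports no verdict.
Trained networks look in the newest picture that a camera, given by its name, has taken for a name from the list of things; names that differ only in an ending like _2 or _b are one class to them, and where a whole thing is asked for, a point or a joint stands for the part that bears it (a point fixed in the world has none). Each returns a list of dicts, best first, with "confidence" (0 to 1); they miss things now and then, are a little off and sometimes report something else, mostly with a low value. They report only what shows in the picture. A call takes as long as a camera call. They do not tell look-alikes from the thing itself.
- ctrl.look_for(camera, target): "rect" ([centre column, centre row, width, height] in pixels, round what is visible of it).
- ctrl.masks_of(camera, target): "region" (400x640 bool, what is visible of it) and "rect" ([centre column, centre row, width, height] in pixels, round what is visible of it).
The state is a dict: "time": time; "joint_positions": joint angles; "qd": joint speeds; "joint_torque": joint torques, N m; "position": TCP position; "tool_rot": TCP orientation; "ft_force": force on the tool from outside, world axes, zero at the start; "torque": the same for the moment, N m; "grip_width": opening from 0.0 (shut) to 1.0 (fully open).
Only numpy, scipy, OpenCV 4.12 (cv2) and the standard library are available. Lean on these libraries where they do the work, as an engineer would, in place of code of your own. Each camera call takes 0.05 s, during which the arm holds its last target. There are 200 camera calls.

### The job

Slide the hanging brush out through the open front end of its hanger's slot and brush out the tall open steel filter bowl: push the brush right down to the bowl's bottom and draw it more than half-way up again, three times over. Then hang the brush back by its collar, sliding it in from the open end of the slot fully home to the closed end, and let go. Keep the brush upright, and do not knock over or shove the bowl or the other things on the bench.

Things in the scene. Friction and masses are not known exactly. Their poses are not given: they have to be found in the camera images.
- brush_grip (a point): Centre of the brush's round wooden handle, 24 mm in diameter and 64 mm tall, 168 mm above the brush's tip: grip here. The brush starts hanging upright and loose by its collar in the hanger's slot, handle up, at or up to 15 mm short of the closed end. Its z axis runs from the tip up to the handle; it is round, so its yaw does not matter.
- brush_tip (a point): Bottom end of the brush's head, on its axis, 168 mm below brush_grip. Same axes.
- brush_collar (a point): Underside of the brush's collar, on its axis, 130 mm above the tip. It rests on the hanger's fork plate when hung. Same axes.
- brush: The brush, 200 mm long, rigid, about 0.14 kg. Origin at the tip of its head. Heights above the tip: bristle head 0 to 85 mm (solid core 32 mm in diameter, look-only fringe to 42 mm), steel neck 10 mm in diameter 85 to 130 mm, steel collar disc 36 mm in diameter 130 to 136 mm, wooden handle 136 to 200 mm.
- seat (a point): On the hanger, bolted down: the point on top of its fork plate (8 mm thick, level, top 175 mm above the bench, nothing stands higher) where the brush's axis is when fully home, its neck 1 mm short of the slot's closed end. Axes: z up, -x along the slot to its open end, y across. The post starts 43 mm behind the seat; a base plate 10 mm thick, 100 mm wide, lies below.
- mouth (a point): On the slot's centre line, 90 mm in front of the seat (its -x), level with the plate's top; same axes. Here the straight slot, 20 mm wide between two prongs, ends; flared lips reach to about 120 mm in front of the seat. Head and collar cannot pass up or down through the slot: the neck must pass along it, collar above the plate, head below.
- bowl: The filter bowl: a tall plain steel cup, open at the top, standing loose on the bench, 110 mm tall, outer diameter 72 mm, wall 4 mm (bore 64 mm), floor 6 mm thick, 0.7 kg or so. Origin at the centre of its underside, z up.
- pot: Bystander: wide low open aluminium pot, 100 mm across and 55 mm tall, about 0.6 kg. Origin at the centre of its underside. Not to be brushed.
- canister: Bystander: closed steel canister, 72 mm across and 118 mm tall with a stepped closed top and a small stub. Origin at the centre of its underside. Bowl, pot and canister may stand in one another's places.
- carton: Bystander: small cardboard carton 70 x 100 x 60 mm tall. Origin at the centre of its underside.
- can: Bystander: plain closed aluminium tin, 64 mm across, 130 mm tall. Origin at the centre of its underside.
- regulator: Bystander: grey cast regulator, disc-shaped casing 160 mm across with a 36 mm stack, 154 mm tall, about 2 kg. Origin at the centre of its underside.
- flange: Bystander: flat steel flange ring, 100 mm across and 16 mm thick. Origin at the centre of its underside.
Not all that is in view belongs to the job. What is shaped like the part that bears seat but purple is not meant.

How it is judged:
On the way, in this order (a step that is already met when the one before it is completed fails the run):
1. the brush is pushed down inside the bowl for the first time, its tip within 16 mm of the bowl's inner floor (horizontal distance between brush_tip and bowl below 0.032 m and z of brush_tip in the frame of bowl between -0.005 and 0.022 m), for 0.05 s.
2. the brush is drawn up inside the bowl for the first time, its tip at least 50 mm above the bowl's inner floor (horizontal distance between brush_tip and bowl below 0.04 m and z of brush_tip in the frame of bowl above 0.056 m), for 0.02 s.
3. the brush is pushed down inside the bowl for the second time, its tip within 16 mm of the bowl's inner floor (all of step 1), for 0.05 s.
4. the brush is drawn up inside the bowl for the second time, its tip at least 50 mm above the bowl's inner floor (all of step 2), for 0.02 s.
5. the brush is pushed down inside the bowl for the third time, its tip within 16 mm of the bowl's inner floor (all of step 3), for 0.05 s.
6. the brush is drawn up inside the bowl for the third time, its tip at least 50 mm above the bowl's inner floor (all of step 4), for 0.02 s.
At the end, for the whole second after the job is handed in: The brush hangs at rest, released and upright (0.15 rad), collar on the fork plate (within 5 mm), axis at most 20 mm short of the seat along the slot and within 10 mm across it; the bowl and the six other loose things stand upright (0.35 rad) within 50 mm of where they began (x of brush_collar in the frame of seat between -0.02 and 0.01 m and y of brush_collar in the frame of seat between -0.01 and 0.01 m and z of brush_collar in the frame of seat between -0.005 and 0.005 m and angle between brush_tip's own z axis and vertical below 0.15 rad and linear speed of brush below 0.03 m/s and distance of each of bowl, pot, canister, carton, can, regulator, flange from where it was at the start of the episode below 0.05 m and angle between each of bowl, pot, canister, carton, can, regulator, flange's own z axis and vertical below 0.35 rad); the robot touches nothing.
It fails at once if the bowl is tipped by more than 0.35 rad or pushed more than 50 mm (angle between bowl's own z axis and vertical above 0.35 rad or distance of bowl from where it was at the start of the episode above 0.05 m).
It fails at once if a bystander (pot, canister, carton, tin, regulator or flange) is tipped by more than 0.35 rad or pushed more than 50 mm (angle between any of pot, canister, carton, can, regulator, flange's own z axis and vertical above 0.35 rad or distance of any of pot, canister, carton, can, regulator, flange from where it was at the start of the episode above 0.05 m).
It fails at once if the brush is not kept upright (its axis more than 0.6 rad from vertical) (angle between brush_tip's own z axis and vertical above 0.6 rad).
It also fails if it takes over 67 s, if anything falls off the work surface, if the arm or the gripper's body presses on something with over 40 N, if the wrist force passes 120 N, or if a joint passes its speed limit or range.

## Working session

There is one attempt and no reset: what is moved stays moved. The work goes in short steps, Python scripts to look and compute and a tool call to move; the robot and the scene stay as the last step left them, time stands still between calls to the robot, and variables do not carry over. Pictures are saved under pics/ and viewed, about 8 in all and at most 12, crops included, and the job is handed in when it is done.

Besides the shell and the picture viewer there is one more tool, called after ">>>" as name(argument=value, ...), one argument or row to a line, values as JSON. move_arm: Moves the arm, as the interface text tells. Its arguments: {"type":"object","properties":{"dp":{"type":"array","items":{"type":"array","items":{"type":"number"}}},"turn":{"type":"array","items":{"type":"number"}},"jaw":{"type":"array","items":{"type":"number"}},"grip_force":{"type":"number"}},"required":["dp","turn","jaw"]}

```bash
mkdir -p pics
cat > h.py <<'E'
import numpy as np, cv2
from bench import ctrl
from scipy.spatial.transform import Rotation as R
def cam(n):
    c=ctrl.camera_info(n); return np.array(c["intrinsics"]),np.array(c["extrinsics"]),c
def proj(n,P):
    K,E,_=cam(n); p=E[:3,:3]@np.asarray(P,float)+E[:3,3]; p=p*[1,-1,-1]; q=K@p; return q[:2]/q[2]
def ray(n,u,v):
    K,E,_=cam(n); d=np.linalg.inv(K)@[u,v,1]*[1,-1,-1]; Rm=E[:3,:3]; return -Rm.T@E[:3,3],Rm.T@d
def atz(n,u,v,z):
    o,d=ray(n,u,v); return o+d*(z-o[2])/d[2]
def save(n,f,crop=None,s=1):
    im=ctrl.get_image(n)[:,:,::-1]
    if crop: x0,y0,x1,y1=crop; im=im[y0:y1,x0:x1]
    cv2.imwrite("pics/"+f,cv2.resize(im,None,fx=s,fy=s,interpolation=cv2.INTER_CUBIC))
E
python3 - <<'E'
from h import *
save("scene","s0.png"); save("top","t0.png")
for n in("scene","top"):
    print(n,cam(n)[2]); print(cam(n)[2].keys())
    for t in("brush","seat","bowl","pot","canister"):
        for d in ctrl.look_for(n,t)[:3]: print(t,round(d["confidence"],2),np.round(d["rect"],1))
s=ctrl.get_state();print(s)
E
```

```text
scene {'intrinsics': array([[427.83436747,   0.        , 318.46194395],
       [  0.        , 427.83436747, 199.21841234],
       [  0.        ,   0.        ,   1.        ]]), 'extrinsics': array([[ 0.73469718,  0.67836596,  0.00629898, -0.41079806],
       [-0.38638964,  0.41080731,  0.82579683,  0.07846581],
       [ 0.55760479, -0.60914446,  0.56393255, -1.73116427],
       [ 0.        ,  0.        ,  0.        ,  1.        ]])}
dict_keys(['intrinsics', 'extrinsics'])
brush 0.98 [372.1 182.4  13.8  50.5]
seat 0.9 [212.4 213.4  69.6  76.2]
seat 0.78 [370.8 197.4  53.7  71.8]
seat 0.73 [363.6 159.4  40.5  60.1]
bowl 0.8 [296.2 273.2  25.1  48.1]
pot 0.63 [260.6 253.2  32.1  32.5]
canister 0.85 [302.2 220.9  16.8  36.7]
top {'intrinsics': array([[481.60736821,   0.        , 319.71932559],
       [  0.        , 481.60736821, 200.87687608],
       [  0.        ,   0.        ,   1.        ]]), 'extrinsics': array([[-0.0189358 , -0.99968123, -0.01669968,  0.0240216 ],
       [ 0.99677366, -0.02017847,  0.07768587, -0.5720299 ],
       [-0.07799808, -0.01517476,  0.99683801, -1.66711009],
[... 368 characters left out ...]
0.6, 'joint_positions': array([-1.18192981,  0.32099814, -0.07008893,  1.45053849,  0.02260069,
        1.37081511, -0.05690486]), 'qd': array([-3.73905569e-04, -9.96311533e-04, -7.95117486e-05, -5.14721433e-04,
        3.20254303e-05,  6.42058261e-04, -1.25733653e-03]), 'joint_torque': array([ 4.46336753e-04, -4.90790355e+01, -4.02593147e-01, -3.12609673e+01,
       -6.37719571e-02,  3.38641182e-02,  2.87161424e-05]), 'position': array([0.23796532, 0.60486999, 0.2225683 ]), 'tool_rot': array([5.85225408e-01, 3.08654614e+00, 2.92489879e-05]), 'ft_force': array([-0.77032872,  0.38492842,  0.03793486]), 'torque': array([ 0.01356521, -0.00572503,  0.01645519]), 'grip_width': 1.0044048687831166}
```

```bash
python3 -c "
import cv2,numpy as np
cv2.imwrite('pics/both.png',np.vstack([cv2.imread('pics/s0.png')[:, :],cv2.imread('pics/t0.png')])[:, :][:800])
a=cv2.imread('pics/both.png');cv2.imwrite('pics/both.png',cv2.resize(a,(480,600)))"
```

```text
(no output)
```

View pics/s0.png

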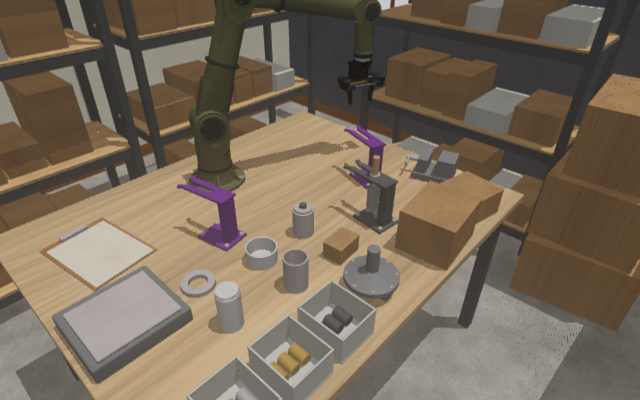

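View pics/t0.png

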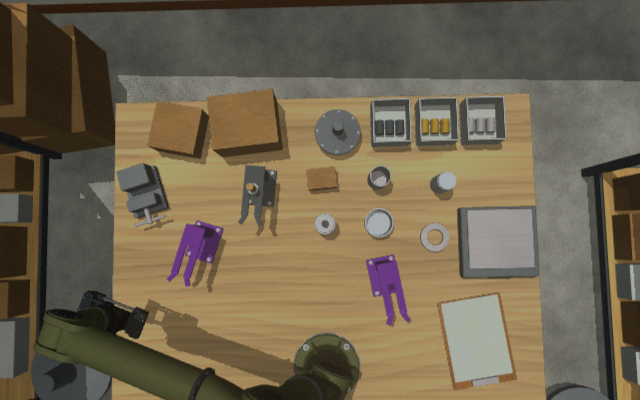

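Run:
```python
from h import *
t=ctrl.get_image("top")[:,:,::-1]; s=ctrl.get_image("scene")[:,:,::-1]
r=lambda a,f:cv2.resize(a,None,fx=f,fy=f,interpolation=cv2.INTER_CUBIC)
A=r(t[155:245,230:290],6)[:540]; B=r(s[140:240,330:410],4.5); C=r(t[160:195,360:400],4.5)
h=600;W=np.zeros((h,800,3),np.uint8)
W[:540,:360]=A; W[:400,370:690]=cv2.resize(B,(320,400)); W[410:567,370:550]=C[:157]
cv2.imwrite("pics/c1.png",W)
def m(n,t): 
    return ctrl.masks_of(n,t)
for n in("top","scene"):
    for tt in("brush","brush_grip","bowl","seat"):
        for d in m(n,tt)[:3]:
            ys,xs=np.nonzero(d["region"]); print(n,tt,round(d["confidence"],2),np.round(d["rect"],1),len(xs),xs.mean().round(1),ys.mean().round(1))
            np.save(f"{n}_{tt}_{int(d['rect'][0])}.npy",d["region"])
```

```text
top bowl 0.5 [324.1 224.3  27.1  18.5] 320 324.1 223.5
top seat 0.79 [195.4 254.9  56.7  63. ] 1651 196.4 246.6
top seat 0.58 [389.4 289.5  43.   73.7] 1496 386.6 282.4
scene brush 0.62 [371.8 182.9  14.6  47.3] 431 373.6 185.5
scene brush_grip 0.97 [374.  181.6  16.3  50.5] 420 373.1 187.2
scene bowl 0.78 [297.  272.2  29.4  47.5] 1063 295.1 270.9
scene seat 0.75 [366.9 160.1  35.7  65.1] 672 367.4 149.6
scene seat 0.71 [370.6 196.6  50.3  70.1] 1704 376.9 199.0
scene seat 0.64 [210.  213.9  67.   77.1] 1834 218.7 215.6
```

View pics/c1.png

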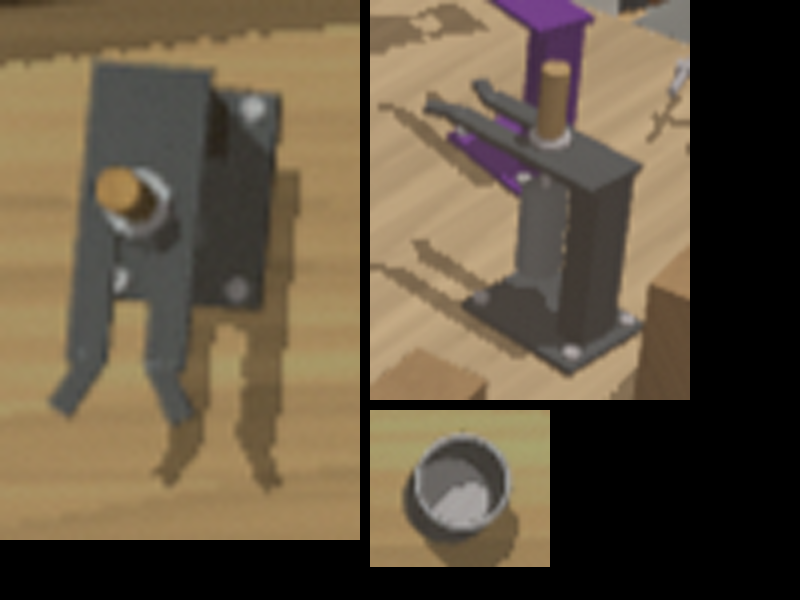

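Run:
```python
from h import *
T=lambda x,y,z:atz("top",x/6+230-.4,y/6+155-.4,z)
S=lambda x,y,z:atz("scene",(x-370)/4+330-.4,y/4+140-.4,z)
pr=lambda n,p:print(n,np.round(p,4))
pr("handle top T",T(120,189,.245)); pr("handle top S",S(557,67,.245))
pr("collar S",S(552,138,.181));pr("collar T",T(140,202,.181))
for n,p in dict(BL=(95,62),BR=(213,70),L=(70,358),R=(185,365),mid=(127,356),inL=(104,355),inR=(150,360),lipL=(62,408),lipR=(180,418)).items(): pr(n,T(*p,.175))
pr("plate S backright corner",S(597,190,.175));pr("plate S back-right2",S(640,167,.175))
pr("prong tips S",S(430,106,.175));pr("",S(480,84,.175))
g=cv2.cvtColor(ctrl.get_image("top"),cv2.COLOR_RGB2HSV)[155:245,230:290].astype(int)
rgb=ctrl.get_image("top")[155:245,230:290].astype(int)
dark=(rgb.max(2)-rgb.min(2)<25)&(rgb.max(2)<130)
for y in range(10,70,2): print(y+155, ''.join('#' if d else '.' for d in dark[y]))
# bowl
pr("bowl T",atz("top",380.0,175.6,.11))
d=ctrl.look_for("top","bowl"); print([(x["rect"],x["confidence"]) for x in d])
pr("bowl T look",atz("top",379.7,175.,.11))
m=np.load("scene_bowl_297.npy") if 0 else None
for d in ctrl.masks_of("scene","bowl")[:1]:
    ys,xs=np.nonzero(d["region"]); print(xs.min(),xs.max(),ys.min(),ys.max())
s=ctrl.get_state(); M=R.from_rotvec(s["tool_rot"]).as_matrix(); pr("toolaxes",M)
```

```text
handle top T [0.6047 0.2231 0.245 ]
handle top S [0.6053 0.2256 0.245 ]
collar S [0.6094 0.2219 0.181 ]
collar T [0.6047 0.2228 0.181 ]
BL [0.6813 0.2473 0.175 ]
BR [0.6756 0.1839 0.175 ]
L [0.5227 0.2617 0.175 ]
R [0.5177 0.2005 0.175 ]
mid [0.5231 0.2313 0.175 ]
inL [0.5239 0.2436 0.175 ]
inR [0.5208 0.2191 0.175 ]
lipL [0.4962 0.2662 0.175 ]
lipR [0.4896 0.2034 0.175 ]
plate S backright corner [0.6783 0.1897 0.175 ]
plate S back-right2 [0.6837 0.2425 0.175 ]
prong tips S [0.4948 0.2013 0.175 ]
 [0.502  0.2616 0.175 ]
165 ............................................................
167 ................###################.........................
169 ...............####################.........................
171 ...............##########################..###..............
173 ...............##########################...###.............
175 ...............###############################..............
177 ...............###############################..............
179 ..............################################..............
181 ..............################################....
[... 953 characters left out ...]
###.............................
213 ...........#######......#######.............................
215 ............######......#######.............................
217 ...........#####.........#####..............................
219 ..........#####...........####..............................
221 .........#####.............####.............................
223 ..........##................####............................
bowl T [ 0.6459 -0.191   0.11  ]
[([379.2, 176.0, 24.3, 27.2], 0.89), ([335.9, 131.9, 42.4, 42.4], 0.56)]
bowl T look [ 0.648  -0.1901  0.11  ]
282 308 249 293
toolaxes [[-9.306e-01  3.661e-01  1.000e-04]
 [ 3.661e-01  9.306e-01 -0.000e+00]
 [-1.000e-04 -0.000e+00 -1.000e+00]]
```

Run:
```python
# fit bowl center: project top rim circle + base silhouettes vs scene mask, and top ellipse
from h import *
from scipy.optimize import minimize
def sil(n,x,y,r,h):
    a=np.linspace(0,2*np.pi,60); P=[(x+r*np.cos(t),y+r*np.sin(t),z) for t in a for z in(0,h)]
    q=np.array([proj(n,p) for p in P],np.float32); m=np.zeros((400*4,640*4),np.uint8)
    cv2.fillConvexPoly(m,cv2.convexHull(((q+.5)*4).astype(np.int32)),1); return m
d=ctrl.masks_of("scene","bowl")[0]["region"].astype(np.uint8)
d=cv2.resize(d,None,fx=4,fy=4,interpolation=cv2.INTER_NEAREST)
f=lambda p:-((sil("scene",*p,.036,.11)&d).sum()/(sil("scene",*p,.036,.11)|d).sum())
r=minimize(f,atz("top",380,175.6,.11)[:2],method="Nelder-Mead",options=dict(initial_simplex=atz("top",380,175.6,.11)[:2]+np.array([[0,0],[.01,0],[0,.01]]),maxiter=60))
print(r.x,r.fun)
```

```text
Traceback (most recent call last):
  File "h.py", line 7, in proj
    K,E,_=cam(n); p=E[:3,:3]@np.asarray(P,float)+E[:3,3]; p=p*[1,-1,-1]; q=K@p; return q[:2]/q[2]
          ~~~^^^
  File "h.py", line 5, in cam
    c=ctrl.camera_info(n); return np.array(c["intrinsics"]),np.array(c["extrinsics"]),c
ValueError: time passes only in moves, steps and waits
```

>>> move_arm(
  dp=[
    [-1.45,-0.66,-0.4],
    [-2.9,-1.32,-0.8],
    [-4.35,-1.98,-1.2],
    [-5.8,-2.64,-1.6],
    [-7.25,-3.3,-2.0],
  ],
  turn=[-0.64,-1.27,-1.91,-2.54,-3.18],
  jaw=[1,1,1,1,1],
)

```text
time: 1.85
position: [0.4053, 0.4316, 0.2833]
tool_rot: [0.149, 3.138, 0.001]
ft_force: [0.6, 0.7, 0.2]
grip_width: 0.999
```

```bash
cat >> h.py <<'E'
_C={}
_cam=cam
def cam(n):
    if n not in _C:_C[n]=_cam(n)
    return _C[n]
def go(x,y,z):
    s=ctrl.get_state(); M=R.from_rotvec(s["tool_rot"]).as_matrix()
    print("t",round(s["time"],2),"pos",np.round(s["position"],4),"F",np.round(s["ft_force"],1),"w",round(s["grip_width"],3),"x-axis",np.round(M[:,0],3)," z-axis",np.round(M[:,2],4))
    print("dp units",np.round(M.T@(np.array([x,y,z])-s["position"])/.03,3))
E
python3 -c "
from h import *
go(.605,.2235,.2826)"
```

```text
t 1.85 pos [0.4053 0.4316 0.2833] F [0.6 0.7 0.2] w 0.999 x-axis [-0.996  0.095 -0.   ]  z-axis [ 5.e-04  6.e-04 -1.e+00]
dp units [-7.285 -6.274  0.024]
```

>>> move_arm(
  dp=[
    [-1.2,-1.04,0],
    [-2.4,-2.08,0],
    [-3.6,-3.12,0],
    [-4.8,-4.16,0],
    [-6.0,-5.2,0],
  ],
  turn=[0,0,0,0,0],
  jaw=[1,1,1,1,1],
)

```text
time: 2.35
position: [0.5692, 0.2589, 0.2829]
tool_rot: [0.152, 3.137, 0.001]
ft_force: [1.4, 0.7, 0.7]
grip_width: 0.999
```

>>> move_arm(
  dp=[
    [-1.2,-1.04,0],
    [-1.28,-1.07,0],
    [-1.28,-1.07,0],
  ],
  turn=[0,0,0],
  jaw=[1,1,1],
)

```text
time: 2.65
position: [0.6041, 0.223, 0.2823]
tool_rot: [-0.158, -3.137, 0.001]
ft_force: [0.1, 0.0, -0.2]
grip_width: 1.001
```

```bash
python3 -c "
from h import *
go(.6055,.2235,.195)
save('scene','s1.png',(310,90,450,230),4)"
```

```text
t 2.65 pos [0.6041 0.223  0.2823] F [ 0.1  0.  -0.2] w 1.001 x-axis [-0.995  0.101  0.   ]  z-axis [-3.e-04 -4.e-04 -1.e+00]
dp units [-0.045  0.024  2.909]
```

View pics/s1.png

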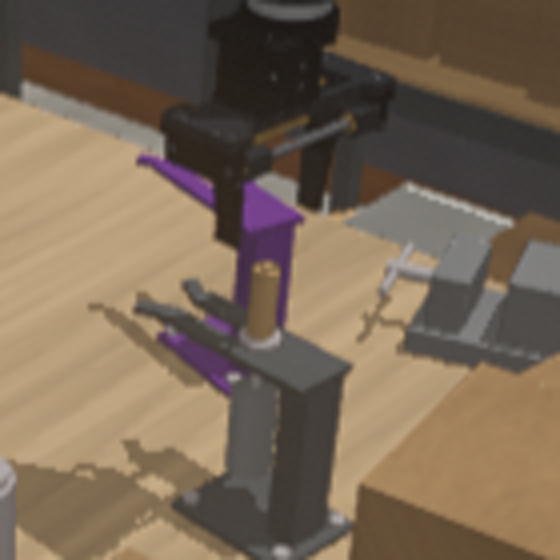

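The open jaws stand straddling the brush: fingertips at (230,240) and (313,207) in the crop, handle top at (265,267) below their midpoint. Next, descend and grip.

>>> move_arm(
  dp=[
    [-0.05,0.02,1.3],
    [-0.05,0.02,2.5],
    [-0.05,0.02,2.9],
    [-0.05,0.02,2.9],
  ],
  turn=[0,0,0,0],
  jaw=[1,1,1,0.3],
)

```text
time: 3.1
position: [0.6026, 0.2266, 0.1937]
tool_rot: [-0.148, -3.134, 0.002]
ft_force: [-0.4, -0.6, 0.8]
grip_width: 0.96
```

>>> move_arm(
  dp=[
    [0,0,0],
    [0,0,0],
    [0,0,0],
    [0,0,0],
    [0,0,0],
  ],
  turn=[0,0,0,0,0],
  jaw=[-0.2,-1,-1,-1,-1],
  grip_force=30,
)

```text
time: 3.6
position: [0.6051, 0.2252, 0.1962]
tool_rot: [0.153, 3.137, 0.001]
ft_force: [-0.0, 0.5, 0.4]
grip_width: 0.538
```

```bash
python3 -c "
from h import *
go(.6055,.2235,.2)"
```

```text
t 3.6 pos [0.6051 0.2252 0.1962] F [-0.   0.5  0.4] w 0.538 x-axis [-0.995  0.097 -0.001]  z-axis [ 9.e-04  5.e-04 -1.e+00]
dp units [-0.02  -0.055 -0.126]
```

>>> move_arm(
  dp=[
    [0,0,0],
    [0,0,0],
    [0,0,0],
    [0,0,0],
    [0,0,0],
  ],
  turn=[0,0,0,0,0],
  jaw=[-1,-1,-1,-1,-1],
)

```text
time: 4.1
position: [0.6048, 0.2249, 0.1955]
tool_rot: [-0.153, -3.138, 0.0]
ft_force: [0.3, -1.0, 0.6]
grip_width: 0.264
```

>>> move_arm(
  dp=[
    [0,0,0],
    [0,0,-0.1],
    [0,0,-0.2],
    [0,0,-0.2],
  ],
  turn=[0,0,0,0],
  jaw=[-1,-1,-1,-1],
)

```text
time: 4.5
position: [0.605, 0.2255, 0.2021]
tool_rot: [0.152, 3.137, 0.001]
ft_force: [-0.1, -0.1, -1.0]
grip_width: 0.269
```

```bash
python3 -c "
from h import *
go(.485,.2355,.2)"
```

```text
t 4.5 pos [0.605  0.2255 0.2021] F [-0.1 -0.1 -1. ] w 0.269 x-axis [-0.995  0.097 -0.001]  z-axis [ 9.e-04  6.e-04 -1.e+00]
dp units [ 4.015 -0.055  0.068]
```

>>> move_arm(
  dp=[
    [0.6,-0.04,0.05],
    [1.4,-0.05,0.05],
    [2.2,-0.05,0.05],
    [3.0,-0.05,0.05],
    [3.8,-0.05,0.05],
  ],
  turn=[0,0,0,0,0],
  jaw=[-1,-1,-1,-1,-1],
)

```text
time: 5.0
position: [0.4902, 0.2349, 0.2001]
tool_rot: [0.153, 3.138, 0.0]
ft_force: [0.8, 0.4, -3.0]
grip_width: 0.271
```

>>> move_arm(
  dp=[
    [0.5,0,0],
    [1.0,0,0],
    [1.0,0,0],
  ],
  turn=[0,0,0],
  jaw=[-1,-1,-1],
)

```text
time: 5.3
position: [0.4599, 0.2384, 0.2003]
tool_rot: [-0.15, -3.138, -0.001]
ft_force: [0.3, -0.3, -1.0]
grip_width: 0.274
```

```bash
python3 -c "
from h import *
go(.47,-.19,.32)
save('scene','s2.png',(270,60,410,200),4)"
```

```text
t 5.3 pos [0.4599 0.2384 0.2003] F [ 0.3 -0.3 -1. ] w 0.274 x-axis [-0.995  0.095  0.   ]  z-axis [-3.e-04  7.e-04 -1.e+00]
dp units [ -1.696 -14.179  -4.   ]
```

View pics/s2.png

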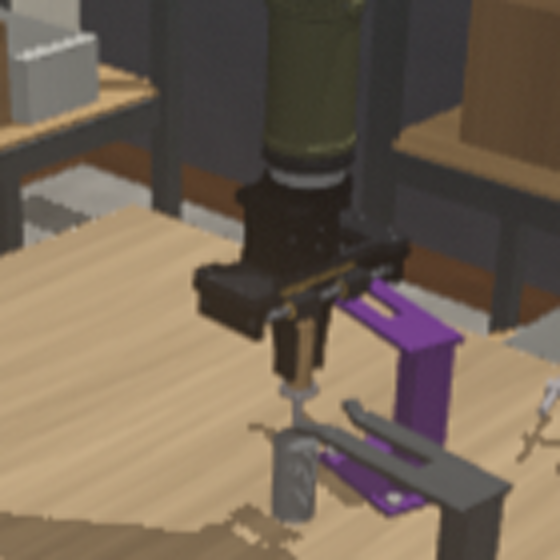

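The brush hangs upright in the jaws clear in front of the lips (head at crop (295,475), prong tips at (300,430) and (350,405)). Lift it and refine the bowl's position.

>>> move_arm(
  dp=[
    [0,0,-1.4],
    [0,0,-2.8],
    [0,0,-4.0],
    [-0.3,-1.3,-4.0],
    [-0.7,-2.7,-4.0],
  ],
  turn=[0,0,0,0,0],
  jaw=[-1,-1,-1,-1,-1],
)

```text
time: 5.85
position: [0.4758, 0.1553, 0.3216]
tool_rot: [0.148, 3.135, 0.002]
ft_force: [1.6, -0.7, -0.7]
grip_width: 0.27
```

```bash
cat > fit.py <<'E'
from h import *
from scipy.optimize import minimize
def sil(n,x,y,r,h):
    a=np.linspace(0,2*np.pi,40); P=[(x+r*np.cos(t),y+r*np.sin(t),z) for t in a for z in(0,h)]
    q=np.array([proj(n,p) for p in P],np.float32); m=np.zeros((1600,2560),np.uint8)
    cv2.fillConvexPoly(m,cv2.convexHull(((q+.5)*4).astype(np.int32)),1); return m
def fit(n,x0):
    ctrl.get_image(n)
    for c in ctrl.masks_of(n,"bowl"):
        d=cv2.resize(c["region"].astype(np.uint8),None,fx=4,fy=4,interpolation=cv2.INTER_NEAREST)
        def f(p): m=sil(n,*p,.036,.11); return -(m&d).sum()/(m|d).sum()
        r=minimize(f,x0,method="Nelder-Mead",options=dict(initial_simplex=np.array(x0)+np.array([[0,0],[.01,0],[0,.01]]),maxiter=60))
        print(n,round(c["confidence"],2),r.x.round(4),round(r.fun,3))
E
python3 -c "
from fit import *
fit('scene',(.646,-.191)); fit('top',(.646,-.191))
go(.647,-.191,.32)"
```

```text
scene 0.64 [ 0.7604 -0.1779] 0.0
top 0.97 [ 0.6597 -0.1098] 0.0
t 6.05 pos [0.4756 0.1534 0.3203] F [-0.3  0.7 -1.2] w 0.27 x-axis [-0.995  0.101 -0.001]  z-axis [ 9.e-04  6.e-04 -1.e+00]
dp units [-6.8490e+00 -1.0842e+01  9.0000e-03]fit.py:11: RuntimeWarning: overflow encountered in scalar negative
  def f(p): m=sil(n,*p,.036,.11); return -(m&d).sum()/(m|d).sum()
```

Unsigned overflow in the fit; fixing that while moving on.

>>> move_arm(
  dp=[
    [-0.8,-1.3,0],
    [-1.6,-2.6,0],
    [-2.4,-3.9,0],
    [-3.2,-5.2,0],
    [-4.0,-6.4,0],
  ],
  turn=[0,0,0,0,0],
  jaw=[-1,-1,-1,-1,-1],
)

```text
time: 6.55
position: [0.5764, -0.0485, 0.3199]
tool_rot: [0.15, 3.138, -0.0]
ft_force: [0.9, 0.8, -2.0]
grip_width: 0.268
```

```bash
sed -i 's|-(m&d).sum()/(m|d).sum()|-float((m\&d).sum())/float((m\|d).sum())|; s/return -(m&d).sum()\/(m|d).sum()/return -float((m\&d).sum())\/float((m|d).sum())/' fit.py; grep return.-f fit.py; python3 -c "
from fit import *
fit('scene',(.646,-.191)); fit('top',(.646,-.191))
go(.647,-.191,.32)"
```

```text
scene 0.86 [ 0.6591 -0.0766] 0.0
top 0.89 [ 0.6597 -0.1098] 0.0
top 0.58 [ 0.646 -0.191] 0.0
t 6.75 pos [ 0.5758 -0.0477  0.3193] F [-0.1  0.5 -0.9] w 0.268 x-axis [-0.995  0.098  0.001]  z-axis [-1.1e-03 -2.0e-04 -1.0e+00]
dp units [-2.833 -4.519 -0.025]sed: -e expression #1, char 28: unknown option to 's'
fit.py:11: RuntimeWarning: overflow encountered in scalar negative
  def f(p): m=sil(n,*p,.036,.11); return -(m&d).sum()/(m|d).sum()
```

>>> move_arm(
  dp=[
    [-0.5,-0.8,0],
    [-1.3,-2.1,0],
    [-1.3,-2.1,0],
  ],
  turn=[0,0,0],
  jaw=[-1,-1,-1],
)

```text
time: 7.05
position: [0.6086, -0.1185, 0.3191]
tool_rot: [-0.16, -3.137, 0.007]
ft_force: [-0.1, -0.6, -1.4]
grip_width: 0.264
```

```bash
sed -i 's#return -(m&d).sum()/(m|d).sum()#return -float((m\&d).sum())/float((m|d).sum())#' fit.py; python3 -c "
from fit import *
fit('scene',(.646,-.191)); fit('top',(.646,-.191))
go(.647,-.191,.32)"
```

```text
scene 0.68 [ 0.6454 -0.1921] -0.904
t 7.25 pos [ 0.6081 -0.1113  0.3198] F [ 0.8  0.9 -1.5] w 0.269 x-axis [-0.996  0.094  0.   ]  z-axis [-3.0e-04  1.7e-03 -1.0e+00]
dp units [-1.541 -2.524 -0.011]
```

>>> move_arm(
  dp=[
    [-0.7,-1.2,0],
    [-1.4,-2.4,0],
    [-1.48,-2.53,0],
    [-1.48,-2.53,0],
  ],
  turn=[0,0,0,0],
  jaw=[-1,-1,-1,-1],
)

```text
time: 7.65
position: [0.6447, -0.1935, 0.3196]
tool_rot: [-0.153, -3.137, -0.001]
ft_force: [0.5, -0.5, -1.3]
grip_width: 0.268
```

```bash
python3 -c "
from h import *
t=ctrl.get_image('top')
go(.6457,-.1912,.166)
a=cv2.resize(t[150:210,340:420,::-1],None,fx=5,fy=5,interpolation=cv2.INTER_CUBIC)
save('scene','tmp.png',(250,150,350,310),3.6)
b=cv2.imread('pics/tmp.png'); W=np.zeros((580,780,3),np.uint8); W[:300,:400]=a; W[:576,410:770]=b; cv2.imwrite('pics/s3.png',W)"
```

```text
t 7.7 pos [ 0.6449 -0.192   0.3199] F [ 0.7  0.6 -1.3] w 0.27 x-axis [-0.995  0.095  0.   ]  z-axis [-2.0e-04  1.8e-03 -1.0e+00]
dp units [-0.027  0.021  5.129]
```

View pics/s3.png

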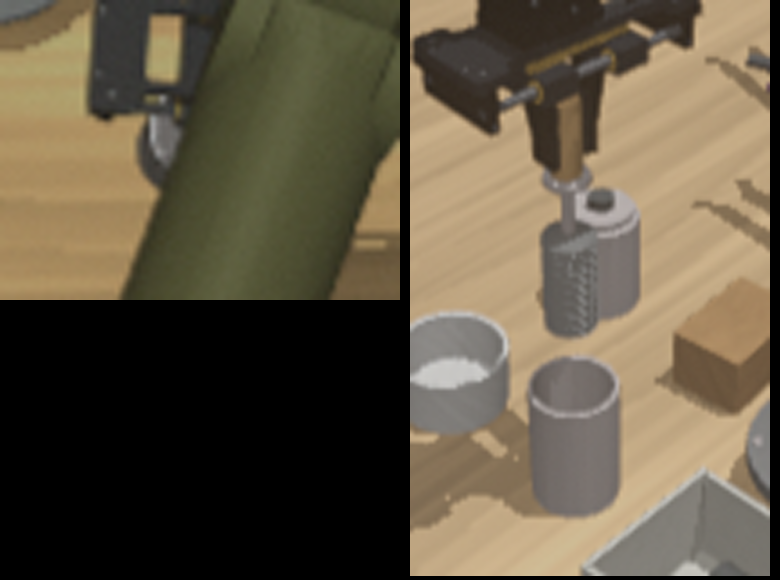

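The brush head's tip (570,327) hangs right over the bowl's rim centre (574,388) in the scene crop. Lower into the bowl.

>>> move_arm(
  dp=[
    [0,0,0.9],
    [0,0,1.7],
    [0,0,2.4],
    [0,0,3.0],
    [0,0,3.0],
  ],
  turn=[0,0,0,0,0],
  jaw=[-1,-1,-1,-1,-1],
)

```text
time: 8.25
position: [0.6434, -0.1904, 0.2275]
tool_rot: [-0.147, -3.134, -0.005]
ft_force: [-0.3, 0.3, -2.0]
grip_width: 0.268
```

>>> move_arm(
  dp=[
    [0,0,0.7],
    [0,0,1.5],
    [0,0,2.1],
    [0,0,2.2],
    [0,0,2.2],
  ],
  turn=[0,0,0,0,0],
  jaw=[-1,-1,-1,-1,-1],
)

```text
time: 8.75
position: [0.6451, -0.1929, 0.165]
tool_rot: [0.15, 3.137, 0.001]
ft_force: [0.2, 0.6, -1.2]
grip_width: 0.267
```

```bash
python3 -c "
from h import *
go(.6457,-.1912,.163)
save('scene','s4.png',(250,150,350,310),3.6)"
```

```text
t 8.75 pos [ 0.6451 -0.1929  0.165 ] F [ 0.2  0.6 -1.2] w 0.267 x-axis [-0.995  0.096 -0.001]  z-axis [ 8.e-04  6.e-04 -1.e+00]
dp units [-0.014  0.058  0.066]
```

View pics/s4.png

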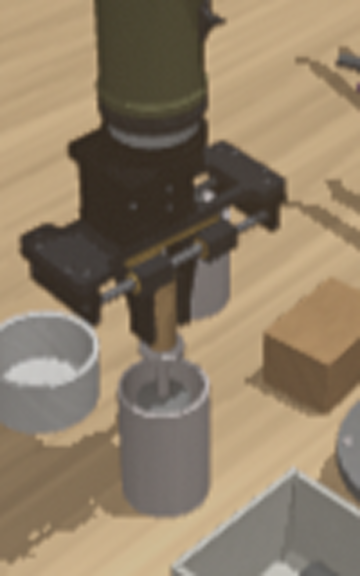

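The brush head is inside the bowl, centred (neck at (165,380), rim centre ~(165,388)). I'll feel gently for the floor to confirm the depth.

>>> move_arm(
  dp=[
    [0,0.05,0.1],
    [0,0.05,0.2],
    [0,0.05,0.25],
    [0,0.05,0.28],
    [0,0.05,0.28],
  ],
  turn=[0,0,0,0,0],
  jaw=[-1,-1,-1,-1,-1],
)

```text
time: 9.3
position: [0.6451, -0.1926, 0.1565]
tool_rot: [0.153, 3.137, 0.0]
ft_force: [-0.9, 1.2, 3.0]
grip_width: 0.266
```

>>> move_arm(
  dp=[
    [0,0,0.03],
    [0,0,0.06],
    [0,0,0.06],
  ],
  turn=[0,0,0],
  jaw=[-1,-1,-1],
)

```text
time: 9.6
position: [0.6455, -0.1928, 0.1565]
tool_rot: [0.153, 3.135, 0.001]
ft_force: [-2.8, 1.7, 10.3]
grip_width: 0.267
```

Floor contact at TCP z 0.1565 (tip at 6 mm), exactly as computed. Now the strokes.

>>> move_arm(
  dp=[
    [0,0,-0.8],
    [0,0,-1.6],
    [0,0,-2.3],
    [0,0,-2.4],
    [0,0,-2.4],
  ],
  turn=[0,0,0,0,0],
  jaw=[-1,-1,-1,-1,-1],
)

```text
time: 10.1
position: [0.6449, -0.1928, 0.2258]
tool_rot: [0.153, 3.137, -0.0]
ft_force: [0.1, 1.0, -2.1]
grip_width: 0.271
```

>>> move_arm(
  dp=[
    [0,0,0.8],
    [0,0,1.6],
    [0,0,2.15],
    [0,0,2.25],
    [0,0,2.25],
  ],
  turn=[0,0,0,0,0],
  jaw=[-1,-1,-1,-1,-1],
)

```text
time: 10.6
position: [0.6442, -0.1924, 0.157]
tool_rot: [-0.153, -3.136, -0.0]
ft_force: [-0.2, -0.8, -0.2]
grip_width: 0.269
```

>>> move_arm(
  dp=[
    [0,0,0],
    [0,0,-0.8],
    [0,0,-1.6],
    [0,0,-2.25],
    [0,0,-2.25],
  ],
  turn=[0,0,0,0,0],
  jaw=[-1,-1,-1,-1,-1],
)

```text
time: 11.1
position: [0.6467, -0.1935, 0.2298]
tool_rot: [0.153, 3.131, -0.002]
ft_force: [0.7, -0.5, -1.9]
grip_width: 0.266
```

>>> move_arm(
  dp=[
    [0,0,0.8],
    [0,0,1.6],
    [0,0,2.15],
    [0,0,2.25],
    [0,0,2.25],
  ],
  turn=[0,0,0,0,0],
  jaw=[-1,-1,-1,-1,-1],
)

```text
time: 11.6
position: [0.6446, -0.1925, 0.1577]
tool_rot: [-0.153, -3.137, -0.0]
ft_force: [0.2, 0.1, -0.9]
grip_width: 0.269
```

```bash
python3 -c "
from h import *
go(.6457,-.1912,.32)"
```

```text
t 11.6 pos [ 0.6446 -0.1925  0.1577] F [ 0.2  0.1 -0.9] w 0.269 x-axis [-0.995  0.097  0.001]  z-axis [-1.e-03  1.e-04 -1.e+00]
dp units [-0.028  0.047 -5.409]
```

>>> move_arm(
  dp=[
    [0,0,0],
    [0,0,-0.8],
    [0,0,-1.6],
    [0,0,-2.3],
    [0,0,-2.3],
  ],
  turn=[0,0,0,0,0],
  jaw=[-1,-1,-1,-1,-1],
)

```text
time: 12.1
position: [0.647, -0.1937, 0.2322]
tool_rot: [0.152, 3.13, -0.002]
ft_force: [-0.1, -0.1, -1.0]
grip_width: 0.272
```

>>> move_arm(
  dp=[
    [0,0,-0.8],
    [0,0,-1.6],
    [0,0,-2.4],
    [0,0,-3.1],
    [0,0,-3.1],
  ],
  turn=[0,0,0,0,0],
  jaw=[-1,-1,-1,-1,-1],
)

```text
time: 12.6
position: [0.6459, -0.1933, 0.3231]
tool_rot: [0.153, 3.133, -0.002]
ft_force: [0.3, -0.4, -1.6]
grip_width: 0.268
```

```bash
python3 -c "
from h import *
go(.460,.2375,.32)"
```

```text
t 12.6 pos [ 0.6459 -0.1933  0.3231] F [ 0.3 -0.4 -1.6] w 0.268 x-axis [-0.995  0.097 -0.005]  z-axis [ 0.0052 -0.0013 -1.    ]
dp units [ 7.565 13.69   0.052]
```

>>> move_arm(
  dp=[
    [0.7,1.2,0],
    [1.4,2.5,0],
    [2.1,3.8,0],
    [2.8,5.1,0],
    [3.5,6.4,0],
  ],
  turn=[0,0,0,0,0],
  jaw=[-1,-1,-1,-1,-1],
)

```text
time: 13.1
position: [0.5574, 0.0104, 0.3184]
tool_rot: [-0.152, -3.136, 0.0]
ft_force: [1.6, -0.5, -1.3]
grip_width: 0.27
```

>>> move_arm(
  dp=[
    [0.7,1.3,0],
    [1.4,2.6,0],
    [2.1,3.9,0],
    [2.8,5.2,0],
    [3.5,6.4,0],
  ],
  turn=[0,0,0,0,0],
  jaw=[-1,-1,-1,-1,-1],
)

```text
time: 13.6
position: [0.4715, 0.2072, 0.3183]
tool_rot: [-0.155, -3.136, 0.015]
ft_force: [0.2, -11.8, -2.3]
grip_width: 0.326
```

>>> move_arm(
  dp=[
    [0.56,0.9,0],
    [0.56,0.9,0],
    [0.56,0.9,0],
  ],
  turn=[0,0,0],
  jaw=[-1,-1,-1],
)

```text
time: 13.9
position: [0.4582, 0.2389, 0.3187]
tool_rot: [-0.149, -3.137, 0.002]
ft_force: [0.1, -0.4, -1.5]
grip_width: 0.271
```

```bash
python3 -c "
from h import *
go(.460,.2375,.202)"
```

```text
t 13.9 pos [0.4582 0.2389 0.3187] F [ 0.1 -0.4 -1.5] w 0.271 x-axis [-0.995  0.095  0.001]  z-axis [-0.0014 -0.0014 -1.    ]
dp units [-0.068 -0.034  3.89 ]
```

A transient 11.8 N and the jaws springing open briefly came on braking; check the hold after descending.

>>> move_arm(
  dp=[
    [-0.07,-0.03,1.0],
    [-0.07,-0.03,2.2],
    [-0.07,-0.03,3.3],
    [-0.07,-0.03,3.87],
    [-0.07,-0.03,3.87],
  ],
  turn=[0,0,0,0,0],
  jaw=[-1,-1,-1,-1,-1],
  grip_force=40,
)

```text
time: 14.4
position: [0.4596, 0.2346, 0.2006]
tool_rot: [-0.156, -3.133, 0.007]
ft_force: [-0.0, 1.0, -0.6]
grip_width: 0.267
```

```bash
python3 -c "
from h import *
go(.612,.2228,.202)
save('scene','s5.png',(270,60,410,200),4)
print(proj('scene',(.46,.238,.0515)),proj('scene',(.46,.238,.1815)))"
```

```text
t 14.4 pos [0.4596 0.2346 0.2006] F [-0.   1.  -0.6] w 0.267 x-axis [-0.995  0.1    0.005]  z-axis [-0.0053 -0.004  -1.    ]
dp units [-5.092  0.114 -0.073]
[342.38423386 188.18303601] [343.77099193 157.37902924]
```

View pics/s5.png

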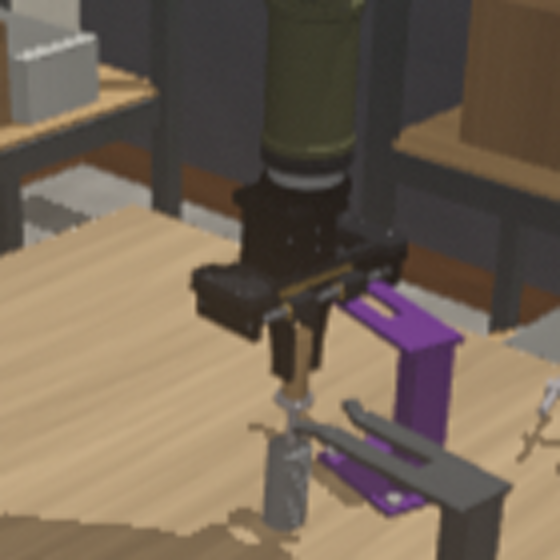

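The brush is still upright in the jaws but has slipped down about 7 mm (collar at crop (294,398), expected (295,390)), so I raise it accordingly before the slot.

>>> move_arm(
  dp=[
    [0,0.03,-0.3],
    [0,0.05,-0.45],
    [0,0.05,-0.45],
    [0,0.05,-0.45],
  ],
  turn=[0,0,0,0],
  jaw=[-1,-1,-1,-1],
)

```text
time: 14.85
position: [0.4617, 0.2392, 0.2189]
tool_rot: [0.152, 3.136, 0.002]
ft_force: [-0.1, 0.2, -0.3]
grip_width: 0.267
```

```bash
python3 -c "
from h import *
go(.612,.2228,.214)
t=ctrl.get_image('top')
a=cv2.resize(t[165:255,220:280,::-1],None,fx=5,fy=5,interpolation=cv2.INTER_CUBIC)
save('scene','tmp.png',(320,110,380,200),6)
b=cv2.imread('pics/tmp.png'); W=np.zeros((560,700,3),np.uint8); W[:450,:300]=a; W[:540,310:670]=b; cv2.imwrite('pics/s6.png',W)
p=ctrl.get_state()['position']
for z in (.175,.181,.187,.193,.057,.063): print(z,((proj('scene',(p[0],p[1],z))+.5-[320,110])*6+[310,0]).round())"
```

```text
t 14.85 pos [0.4617 0.2392 0.2189] F [-0.1  0.2 -0.3] w 0.267 x-axis [-0.995  0.097 -0.002]  z-axis [ 0.0018  0.0012 -1.    ]
dp units [-5.04  -0.06   0.172]
0.175 [458. 297.]
0.181 [458. 288.]
0.187 [459. 279.]
0.193 [459. 270.]
0.057 [450. 465.]
0.063 [451. 457.]
```

View pics/s6.png

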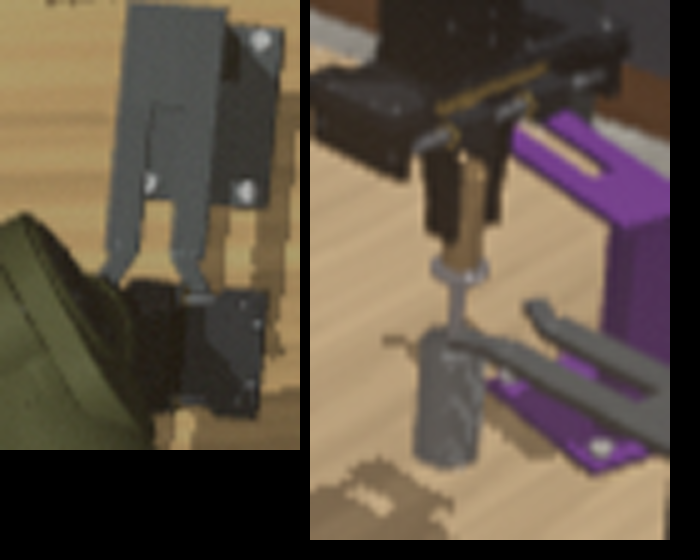

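Top crop: the empty slot shows, closed end at about (169,104), prongs' inner edges at (147,200)/(175,200). The scene crop shows the collar (459,272) ≈ 14 mm above plate level and the head below it: clear to slide in.

>>> move_arm(
  dp=[
    [-0.5,-0.06,0.1],
    [-1.1,-0.06,0.2],
    [-1.7,-0.06,0.2],
    [-2.3,-0.06,0.2],
    [-2.8,-0.06,0.2],
  ],
  turn=[0,0,0,0,0],
  jaw=[-1,-1,-1,-1,-1],
)

```text
time: 15.45
position: [0.5464, 0.228, 0.2111]
tool_rot: [0.154, 3.138, -0.002]
ft_force: [0.9, 0.8, -1.8]
grip_width: 0.268
```

```bash
python3 -c "
from h import *
T=lambda x,y,z:atz('top',x/5+220-.5,y/5+165-.5,z)
for p in((169,104),(147,200),(175,200),(147,240),(172,240)): print(p,T(*p,.175).round(4))
go(.612,.2228,.208)"
```

```text
(169, 104) [0.6148 0.2225 0.175 ]
(147, 200) [0.5534 0.2371 0.175 ]
(175, 200) [0.5531 0.2191 0.175 ]
(147, 240) [0.5278 0.2373 0.175 ]
(172, 240) [0.5275 0.2213 0.175 ]
t 15.45 pos [0.5464 0.228  0.2111] F [ 0.9  0.8 -1.8] w 0.268 x-axis [-0.995  0.098 -0.   ]  z-axis [ 2.e-04 -1.e-03 -1.e+00]
dp units [-2.194  0.042  0.103]
```

>>> move_arm(
  dp=[
    [-0.5,0.02,0],
    [-1.0,0.03,0],
    [-1.5,0.03,0],
    [-1.9,0.03,0],
    [-1.9,0.03,0],
  ],
  turn=[0,0,0,0,0],
  jaw=[-1,-1,-1,-1,-1],
)

```text
time: 15.95
position: [0.6031, 0.223, 0.2109]
tool_rot: [0.156, 3.137, -0.002]
ft_force: [-0.2, 0.5, -1.2]
grip_width: 0.272
```

>>> move_arm(
  dp=[
    [-0.08,0,0.1],
    [-0.16,0,0.2],
    [-0.2,0,0.2],
    [-0.2,0,0.2],
  ],
  turn=[0,0,0,0],
  jaw=[-1,-1,-1,-1],
)

```text
time: 16.35
position: [0.6072, 0.2238, 0.2058]
tool_rot: [0.152, 3.138, 0.0]
ft_force: [-0.3, 0.3, -1.1]
grip_width: 0.27
```

Now x 0.607 with no contact; inch on toward the closed end and lower until the collar bears.

>>> move_arm(
  dp=[
    [-0.07,0,0.05],
    [-0.13,0,0.1],
    [-0.13,0,0.1],
  ],
  turn=[0,0,0],
  jaw=[-1,-1,-1],
)

```text
time: 16.65
position: [0.6101, 0.2241, 0.205]
tool_rot: [-0.151, -3.136, -0.002]
ft_force: [-6.3, -0.6, 7.8]
grip_width: 0.266
```

```bash
python3 -c "
from h import *
go(.612,.2228,.2)
save('scene','s7.png',(330,130,420,230),6)
for z in (.178,.181,.187): print(z,((proj('scene',(.611,.2232,z))+.5-[330,130])*6).round())"
```

```text
t 16.65 pos [0.6101 0.2241 0.205 ] F [-6.3 -0.6  7.8] w 0.266 x-axis [-0.995  0.096  0.002]  z-axis [-0.0014  0.0016 -1.    ]
dp units [-0.066 -0.038  0.167]
0.178 [277. 272.]
0.181 [277. 268.]
0.187 [278. 258.]
```

View pics/s7.png

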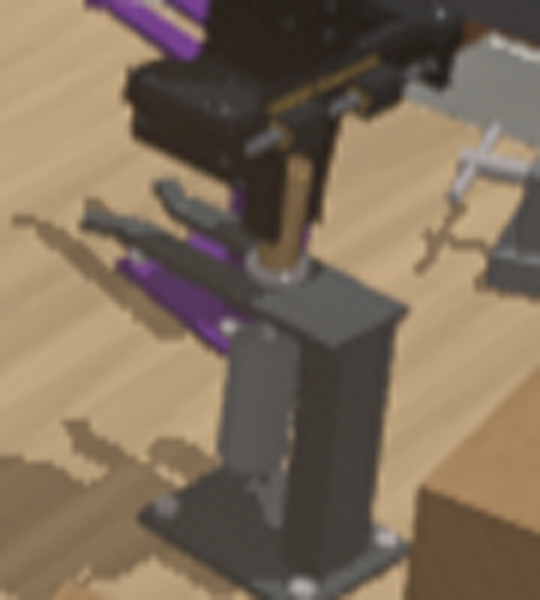

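The collar (280,268) sits on the plate at the closed end, with both down and forward contact felt (7.8 N, 6.3 N). Ease off and open.

>>> move_arm(
  dp=[
    [0.05,0,-0.04],
    [0.06,0,-0.06],
    [0.06,0,-0.06],
  ],
  turn=[0,0,0],
  jaw=[-1,-1,-0.3],
)

```text
time: 17.0
position: [0.6097, 0.2236, 0.2047]
tool_rot: [0.152, 3.137, 0.0]
ft_force: [0.5, 0.5, -0.0]
grip_width: 0.301
```

>>> move_arm(
  dp=[
    [0,0,0],
    [0,0,0],
    [0,0,0],
    [0,0,0],
    [0,0,0],
  ],
  turn=[0,0,0,0,0],
  jaw=[0.2,0.5,1,1,1],
)

```text
time: 17.5
position: [0.6095, 0.2235, 0.2045]
tool_rot: [-0.153, -3.138, 0.0]
ft_force: [0.1, 0.0, 0.3]
grip_width: 0.714
```

>>> move_arm(
  dp=[
    [0,0,0],
    [0,0,0],
    [0,0,-0.6],
    [0,0,-1.4],
    [0,0,-2.4],
  ],
  turn=[0,0,0,0,0],
  jaw=[1,1,1,1,1],
)

```text
time: 18.0
position: [0.6088, 0.2233, 0.2762]
tool_rot: [-0.153, -3.136, 0.002]
ft_force: [0.2, 0.0, -0.1]
grip_width: 0.998
```

>>> move_arm(
  dp=[
    [0,0,-1.0],
    [0,0,-2.0],
    [0,1.5,-2.0],
    [0,3.0,-2.0],
    [0,3.0,-2.0],
  ],
  turn=[0,0,0,0,0],
  jaw=[1,1,1,1,1],
)

```text
time: 18.5
position: [0.6157, 0.3221, 0.3347]
tool_rot: [-0.136, -3.135, -0.006]
ft_force: [-0.8, 1.5, -0.4]
grip_width: 0.998
```

```bash
python3 -c "
from fit import *
go(.612,.2228,.2)
fit('scene',(.646,-.191))
t=ctrl.get_image('top')
a=cv2.resize(t[160:230,230:290,::-1],None,fx=5,fy=5,interpolation=cv2.INTER_CUBIC)
s=ctrl.get_image('scene')[:,:,::-1]
b=cv2.resize(s[140:240,330:410],None,fx=4.5,fy=4.5,interpolation=cv2.INTER_CUBIC); W=np.zeros((600,690,3),np.uint8); W[:350,:300]=a; W[:450,310:670]=b; W[360:600,:300]=cv2.resize(s[190:350,180:380],(300,240)); cv2.imwrite('pics/s8.png',W)
for z in (.178,.245): print(z,((proj('scene',(.611,.2232,z))+.5-[330,140])*4.5+[310,0]).round(),((proj('top',(.611,.2232,z))+.5-[230,160])*5).round())"
```

```text
t 18.5 pos [0.6157 0.3221 0.3347] F [-0.8  1.5 -0.4] w 0.998 x-axis [-0.996  0.086  0.004]  z-axis [-0.0032  0.0043 -1.    ]
dp units [-0.179 -3.325  4.476]
scene 0.65 [ 0.6464 -0.1913] -0.939
0.178 [518. 159.] [117. 134.]
0.245 [525.  80.] [100. 123.]
```

View pics/s8.png

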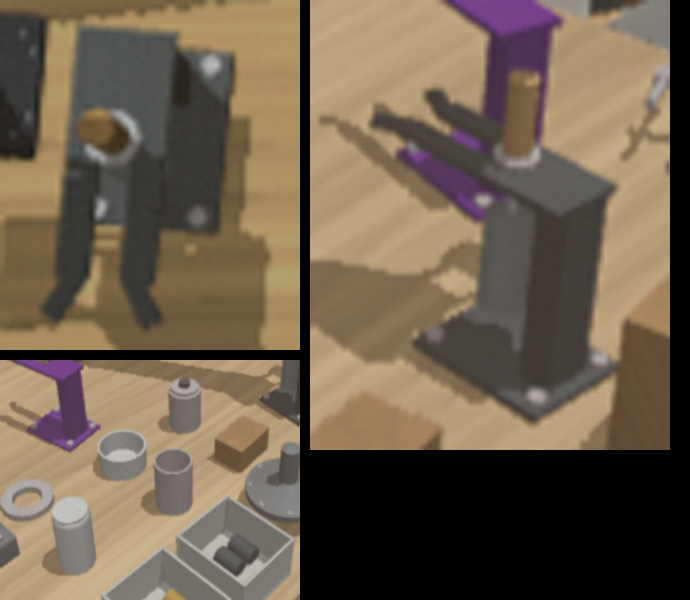

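The brush hangs upright at the closed end: its handle top is at (523,78), predicted (525,80), and its collar at (517,155), predicted (518,159). The other things stand where they were. Hand in.

>>> move_arm(
  dp=[
    [0,0,0],
    [0,0,0],
    [0,0,0],
    [0,0,0],
    [0,0,0],
  ],
  turn=[0,0,0,0,0],
  jaw=[1,1,1,1,1],
)

```text
time: 19.2
position: [0.6182, 0.3129, 0.3367]
tool_rot: [0.153, 3.138, 0.0]
ft_force: [-0.2, 0.2, 1.2]
grip_width: 0.999
```

```bash
python3 -c "
from h import *
ctrl.close_job()"
```

```text
the job is handed in; nothing more can be done
```

I slid the brush out of the grey hanger's slot and brushed the bowl with three full down-and-up strokes. I then hung it back at the closed end of the slot, let go, and handed the job in at about 19 s.

- **Strokes:** On the first stroke I felt the bowl's floor with the tip. The second and third went down to within about 1–2 mm of that height. Each time I drew the brush up at least 69 mm before going down again.
- **Hanging back:** While sliding in I felt the closed end (6 N) and the collar landing on the plate (8 N) before opening the gripper. The last pictures show the brush upright, within a few millimetres of where I expected it when fully home.
- **Other things:** The bowl's position measured the same before and after to about 1 mm. The other items in the last crop look unmoved, but I did not measure each one.

**What went wrong:**
- The brush slipped about 7–9 mm down in the jaws on the way back from the bowl, most likely from hard braking. I spotted it in a picture, gripped harder and raised the arm before entering the slot.
- An early script to refine the bowl's position gave useless results because of a number overflow. I fixed it, and its result agreed with my first measurement.

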